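# Run a finger along the row of stoppers

### The job

The six stoppers in the curved metal tube block have worked loose: with the fingertips, start on the orange one and run along the curved row to the blue one at the other end, pressing each stopper gently and fully home in turn, skipping none. Stay with the row, touching it or only a finger's breadth or two above it, until the blue one is home, then come away clear. Do not grip, pull or lift anything, do not shift the block, and leave the amber bottle, the spare stopper and the timer where they are.

Things in the scene. Friction and masses are not known exactly. Their poses are not given: they have to be found in the camera images.
- block: curved blue-grey metal tube block on a dark steel foot, loose on the bench, 1.3 to 2.1 kg. It is 50 mm high (flat top 50 mm above the bench), 46 mm wide (foot 54 mm) and about 175 mm long along a gentle arc. Origin: under the middle of the block, on the bench; z up; the row runs along its own y (orange end at +y, blue end at -y) on an arc of 200 mm radius that bulges to +x.
- stopper1_top (a point): top (apex) of the orange stopper, number 1 of the row of six (1 orange, 2 to 5 white, 6 blue; 28 mm apart). Each stopper is a 26 mm wide, 8 mm high smooth round-topped cap: a 2 mm high rim and a 6 mm dome. Pushed home, its underside sits on the block and its apex is 58 mm above the bench; at the start it stands about 4 mm higher (62 mm), with a gap under it.
- stopper2_top (a point): top (apex) of the white stopper, number 2 of the row of six (1 orange, 2 to 5 white, 6 blue; 28 mm apart). Made like the orange one.
- stopper3_top (a point): top (apex) of the white stopper, number 3 of the row of six (1 orange, 2 to 5 white, 6 blue; 28 mm apart). Made like the orange one.
- stopper4_top (a point): top (apex) of the white stopper, number 4 of the row of six (1 orange, 2 to 5 white, 6 blue; 28 mm apart). Made like the orange one.
- stopper5_top (a point): top (apex) of the white stopper, number 5 of the row of six (1 orange, 2 to 5 white, 6 blue; 28 mm apart). Made like the orange one.
- stopper6_top (a point): top (apex) of the blue stopper, number 6 of the row of six (1 orange, 2 to 5 white, 6 blue; 28 mm apart). Made like the orange one.
- stopper1 (a joint): how far stopper 1 has gone in, m: about 0 at the start (standing 4 mm proud), 0.004 fully home; below 0 it is being pulled out. It moves straight down against a steady friction of about 2 N, stays where it is left and stops hard at home; a fingertip drawn sideways along the row at the height of a home stopper rides over its dome and pushes it down (about 5 N sideways).
- stopper2 (a joint): how far stopper 2 has gone in, m: about 0 at the start (standing 4 mm proud), 0.004 fully home; below 0 it is being pulled out.
- stopper3 (a joint): how far stopper 3 has gone in, m: about 0 at the start (standing 4 mm proud), 0.004 fully home; below 0 it is being pulled out.
- stopper4 (a joint): how far stopper 4 has gone in, m: about 0 at the start (standing 4 mm proud), 0.004 fully home; below 0 it is being pulled out.
- stopper5 (a joint): how far stopper 5 has gone in, m: about 0 at the start (standing 4 mm proud), 0.004 fully home; below 0 it is being pulled out.
- stopper6 (a joint): how far stopper 6 has gone in, m: about 0 at the start (standing 4 mm proud), 0.004 fully home; below 0 it is being pulled out.
- amber_bottle: small amber bottle with black cap, 38 mm across, 75 mm high, loose, standing on the bench beside the block on the inner side of its curve, to be left alone; origin at the centre of its base
- spare_stopper: spare white stopper, 26 mm across, 22 mm high, loose, standing on the bench beside the outer side of the curve, to be left alone; origin at the centre of its foot
- timer: grey bench timer, 62 x 62 x 18 mm, loose, lying on the bench beside the outer side of the curve, to be left alone; origin under its centre
Mind the look-alikes: they are no part of the job. Of the things that look like the block, take the one that is farthest from the robot's base at the start.

How it is judged:
By the outcome, as a careful person would: the job done as asked, in the order asked, and still so for the second after the job is handed in, with the robot touching nothing.
It also fails if it takes over 45 s, if anything falls off the work surface, if the arm or the gripper's body presses on something with over 40 N, if the wrist force passes 120 N, or if a joint passes its speed limit or range.

### The arm

A 6-joint arm with a two-finger parallel gripper is mounted at the origin on the work surface. World frame = base frame: x ahead of the robot, y to its left, z up, the work surface at z = 0. Lengths are in m, angles in rad, forces in N, time in s.
With the tool pointing down it reaches from about 0.375 to 0.9 m from the base axis. Payload 3.1 kg.
Tool frame: the origin (TCP) lies on the mounting face of the last link; the fingertips stand 182 mm ahead of it and the grasp point (between the pads) lies 164 mm ahead of it; z points along the fingers, y is the direction in which the jaws open and shut (so a half turn about z gives the same grasp; the last joint's range is limited). The gripper opens to 87 mm and grips with 3 to 60 N. Pads are 19 mm wide; open, the fingers measure 117 mm over their backs; the gripper's body (75 mm by 190 mm) begins 51 mm behind the grasp point.
Start: joints at [1.052, 0.527, 1.433, -0, 1.181, -0.178], TCP at [0.209, 0.589, 0.405] pointing down, gripper open.
Joint ranges: [-3.08, 3.08], [-0.75, 2.2], [0.22, 2.44], [-1.43, 4.57], [0, 2.65], [-2.85, 2.85]. Speed limits (rad/s): [2.79, 2.79, 3.14, 3.14, 3.14, 3.14].

### API

Orientations are given as a unit quaternion [x, y, z, w].
In Python, from rig import robot, camera, camera_model gives the robot as it stands.
- The arm moves only by the tool drive_tool, never from a script. Its argument "plan" is a list that holds one entry, the list of rows, each a list of 6 numbers: the shift along the world's x, y, z in units of 2.5 cm (1.0 is 2.5 cm), then the turn, a rotation vector about the world's x, y, z in units of 6 degrees (1.0 is 6 degrees). A call has 1 to 8 rows; each row shifts and turns the commanded pose from where the row before left it; what a row does not reach is not made up. A row lasts 1/8 s, in which the tool goes at most 62.5 mm and 10.7 degrees, less where a joint would pass 70% of its speed; a pose out of reach is approached as far as the arm can. A call with a number of a shift or a turn outside -1 to 1 is refused whole. A call with a gripper value outside its range is refused whole. "grip" is the closure, from 0 (fully open) to 1 (shut), set as the call begins (left out, the last holds). The fingers move at their own pace and stop on an object; "force" is the grip in N (left out, the last holds). Time passes only in rows, so rows that do not move let the fingers close. It gives the time, the measured TCP pose, the force and the opening at its end, in the units of the state.
- robot.get_obs(): the state, without advancing time (a new reading comes with each control period).
- camera(name): name is "scene" or "top" or "wrist"; returns the picture (480x640x3 uint8, red, green, blue); there is no depth.
- camera_model(name): a dict with "K" (3x3 intrinsics, pixels), "world_to_cam" (4x4, takes a point from world to camera coordinates); the wrist camera has in their place "tool_from_camera" (4x4, takes a point from camera to tool coordinates, whose origin is the TCP and whose axes are the flange's). Camera axes: x right, y up, looking along -z (the intrinsics and any distortion apply to the point x, -y, -z); pixel columns grow to the right and rows downward; lengths in m; the calibration is good to about 2 mm. The wrist camera is an equidistant fisheye: a pixel r from the principal point sees the ray r / f radians off the axis. A picture is of the moment at which its call begins: read the wrist's pose just before it. camera_model takes no time and is no camera call.
- robot.hand_in(): hands the job in, once; it reports no verdict.
The state is a dict: "time": time; "q": joint angles; "joint_velocities": joint speeds; "joint_torque": joint torques, N m; "position": TCP position; "tool_rot": TCP orientation; "ft_force": force on the tool from outside, world axes, zero at the start; "moment": the same for the moment, N m; "grip_width": finger opening in m.
Only numpy, scipy, OpenCV 4.12 (cv2) and the standard library are available. Lean on these libraries where they do the work, as an engineer would, in place of code of your own. Each camera call takes 0.05 s, during which the arm holds its last target.

## Working session

There is one attempt and no reset: what is moved stays moved. The work goes in short steps, Python scripts to look and compute and a tool call to move; the robot and the scene stay as the last step left them, time stands still between calls to the robot, and variables do not carry over. Pictures are saved under pics/ and viewed, and the job is handed in when it is done.

Besides the shell and the picture viewer there is one more tool, called after "Call:" as name(argument=value, ...) on one line, values as JSON. drive_tool: Moves the arm, as the interface text tells. Shifts and turns lie within -1 to 1; 1 stands for 2.5 cm of shift or 6 degrees of turn. Its arguments: {"type":"object","properties":{"plan":{"type":"array","items":{"type":"array","items":{"type":"array","items":{"type":"number","minimum":-1,"maximum":1}}}},"grip":{"type":"number"},"force":{"type":"number"}},"required":["plan"]}

```bash
mkdir -p pics; ls; python3 - <<'E'
from rig import robot,camera,camera_model
import cv2
o=robot.get_obs();print({k:o[k] for k in('time','position','tool_rot','ft_force','grip_width')})
for n in('scene','top'):
    cv2.imwrite(f'pics/{n}0.png',camera(n)[:,:,::-1]);m=camera_model(n);print(n,m)
E
```

```text
pics
{'time': 0.0, 'position': array([0.20867847, 0.58876795, 0.40377511]), 'tool_rot': array([ 1.69551721e-01,  9.85520692e-01, -1.02034786e-03, -3.72995316e-04]), 'ft_force': array([0.51424026, 0.53784333, 0.08213256]), 'grip_width': 0.08729850849567343}
scene {'K': array([[458.02309987,   0.        , 326.10708887],
       [  0.        , 458.02309987, 240.81262116],
       [  0.        ,   0.        ,   1.        ]]), 'world_to_cam': array([[-0.72770846,  0.68578199,  0.0119775 ,  0.34773154],
       [-0.3997264 , -0.43822571,  0.80509442,  0.16024712],
       [ 0.55736811,  0.5810863 ,  0.59302572, -1.19575901],
       [ 0.        ,  0.        ,  0.        ,  1.        ]])}
top {'K': array([[443.67294123,   0.        , 322.16116795],
       [  0.        , 443.67294123, 236.91909739],
       [  0.        ,   0.        ,   1.        ]]), 'world_to_cam': array([[-0.01815258, -0.99956518,  0.02323642,  0.00690228],
       [ 0.99744903, -0.0164997 ,  0.06944927, -0.50578099],
       [-0.06903568,  0.02443782,  0.99731483, -1.13837749],
       [ 0.        ,  0.        ,  0.        ,  1.        ]])}
```

View pics/top0.png

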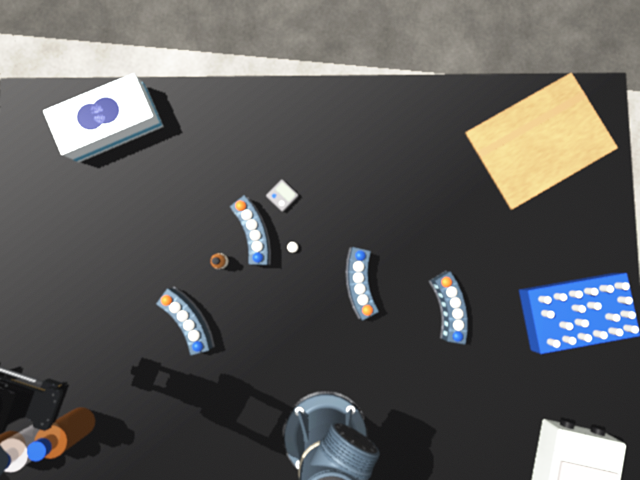

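View pics/scene0.png

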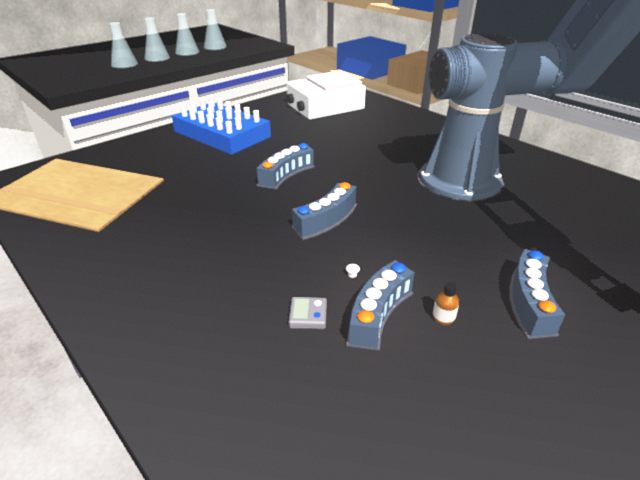

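The top view shows four look-alike blocks. The target is the one farthest out, with orange at (240,205) and blue at (258,258). It has the bottle at (220,261) on its inner side, and the timer at (282,195) and spare stopper at (292,247) on its outer side. Next I'll measure the caps in both views.

```bash
cat > h.py <<'E'
import numpy as np,cv2
from rig import robot,camera,camera_model
def ray(m,p):
    W=m['world_to_cam'];R=W[:3,:3];t=W[:3,3];K=m['K']
    d=np.array([(p[0]-K[0,2])/K[0,0],-(p[1]-K[1,2])/K[1,1],-1.]);return -R.T@t,R.T@d
def onz(m,p,z):
    c,d=ray(m,p);return c+d*(z-c[2])/d[2]
def proj(m,P):
    W=m['world_to_cam'];c=W[:3,:3]@np.asarray(P,float)+W[:3,3];K=m['K']
    return np.array([K[0,2]-K[0,0]*c[0]/c[2],K[1,2]+K[1,1]*c[1]/c[2]])
E
python3 - <<'E'
from h import *
for n,box in (('top',(222,190,275,272)),('scene',(340,250,425,350))):
    im=cv2.imread(f'pics/{n}0.png');x0,y0,x1,y1=box;c=im[y0:y1,x0:x1];h=cv2.cvtColor(c,cv2.COLOR_BGR2HSV)
    m=camera_model(n)
    for nm,lo,hi in(('o',(5,150,140),(22,255,255)),('b',(100,170,120),(125,255,255)),('w',(0,0,185),(180,60,255))):
        k=cv2.inRange(h,lo,hi)
        if nm=='w':
            k=cv2.erode(k,np.ones((3,3))) if n=='top' else k
        nn,l,s,ce=cv2.connectedComponentsWithStats(k)
        for i in range(1,nn):
            if s[i,4]>8:
                p=ce[i]+[x0,y0];print(n,nm,s[i],p.round(1),onz(m,p,.058).round(4))
    cv2.imwrite(f'pics/{n}0z.png',cv2.resize(c,None,fx=7,fy=7,interpolation=cv2.INTER_CUBIC))
E
```

```text
top o [15 12  9  8 51] [241.5 205.5] [0.5855 0.2007 0.058 ]
top b [31 63 10  9 51] [257.9 257.1] [0.4551 0.1606 0.058 ]
top w [46  0  7  8 19] [271.2 192.9] [0.6164 0.1257 0.058 ]
top w [ 17  20  22  42 349] [251.3 229.5] [0.5246 0.1765 0.058 ]
scene o [ 18  60  16  13 131] [365.1 315.7] [0.5872 0.2037 0.058 ]
scene b [52 13 14 10 88] [398.6 266.7] [0.4549 0.1623 0.058 ]
scene w [  6  14  14  14 141] [352.5 269.7] [0.5211 0.1127 0.058 ]
scene w [ 20  19  37  42 624] [377.2 289.5] [0.5277 0.1763 0.058 ]
scene w [64 30  6 13 55] [406.5 285.8] [0.4844 0.2037 0.058 ]
scene w [56 36  5 14 47] [397.9 292.1] [0.5072 0.204  0.058 ]
scene w [49 44  5 13 43] [390.7 299.9] [0.5302 0.2078 0.058 ]
scene w [39 52  9 26 73] [382.9 314. ] [0.5637 0.2202 0.058 ]
```

View pics/top0z.png

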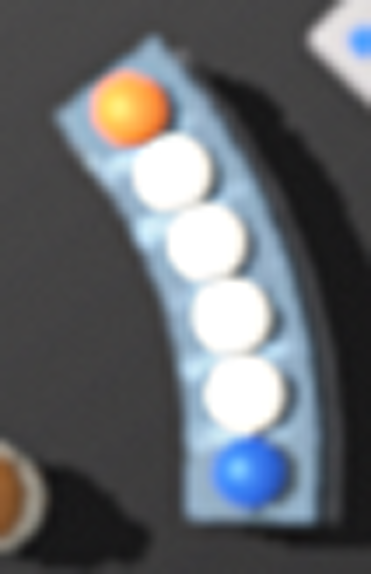

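```bash
python3 - <<'E'
from h import *
from scipy.optimize import least_squares
m=camera_model('top')
z=np.array([(131,108),(173,172),(206,242),(231,316),(244,393),(250,471)],float)
p=(z+.5)/7-.5+[222,190]
P=np.array([onz(m,q,.0575)[:2] for q in p]);print(P.round(4))
a=(2.5-np.arange(6))*.14
L=np.c_[200*np.cos(a)-200,200*np.sin(a)]/1000
def T(v):
    c,s=np.cos(v[2]),np.sin(v[2]);return L@np.array([[c,s],[-s,c]])+v[:2]
s=least_squares(lambda v:(T(v)-P).ravel(),[.52,.17,-1.3])
print(s.x.round(4),'resid',(T(s.x)-P).round(4).tolist());print('model',T(s.x).round(4).tolist(),'spacing',np.linalg.norm(np.diff(P,axis=0),axis=1).round(4))
m2=camera_model('scene')
for q in T(s.x): print(proj(m2,[*q,.060]).round(1),proj(m,[*q,.060]).round(1))
im=cv2.imread('pics/scene0.png')[250:350,330:430];im=cv2.resize(im,None,fx=6,fy=6)
for q in T(s.x):
    u=(proj(m2,[*q,.062])-[330,250]+.5)*6;cv2.drawMarker(im,tuple(int(x) for x in u),(0,0,255),0,12,1)
cv2.imwrite('pics/ov.png',im)
E
```

```text
[[0.587  0.2037]
 [0.5636 0.1888]
 [0.5382 0.1772]
 [0.5114 0.1685]
 [0.4837 0.164 ]
 [0.4558 0.1621]]
[ 0.525   0.172  -1.2649] resid [[-0.0002, 0.0005], [-0.0002, -0.0001], [0.0, -0.0005], [0.0001, -0.0002], [0.0002, -0.0004], [0.0001, 0.0008]]
model [[0.5867, 0.2042], [0.5634, 0.1887], [0.5382, 0.1767], [0.5115, 0.1682], [0.4839, 0.1636], [0.4559, 0.1629]] spacing [0.0277 0.028  0.0281 0.028  0.028 ]
[365.5 314.8] [239.9 205. ]
[368.3 302.6] [246.2 214.1]
[373.3 291.6] [251.1 224. ]
[380.1 281.8] [254.5 234.6]
[388.6 273.4] [256.5 245.6]
[398.6 266.3] [256.9 256.8]
```

View pics/ov.png

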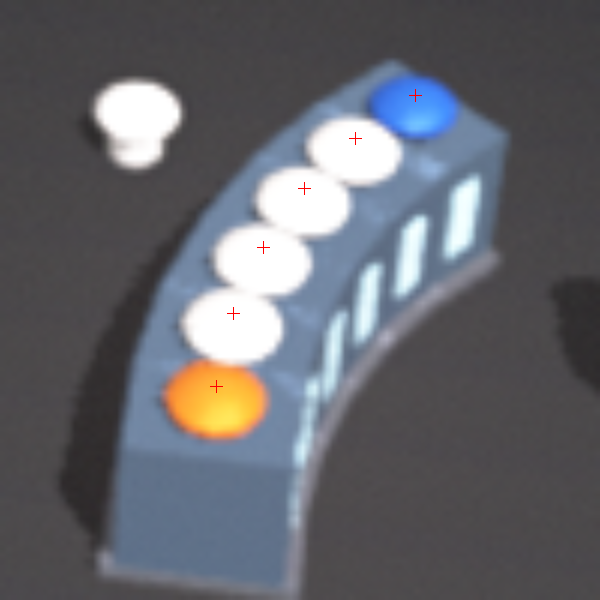

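The six fitted centres agree with the 28 mm arc model to under 1 mm, and the scene view agrees too. I'll close the fingers, approach high, and turn so the 19 mm pad width lies along the row.

Call:
drive_tool(plan=[[[0.94,-0.96,0,0,0,0.78],[0.94,-0.96,0,0,0,0.78],[0.94,-0.96,0,0,0,0.78],[0.94,-0.96,0,0,0,0.78],[0.94,-0.96,0,0,0,0.78],[0.94,-0.96,0,0,0,0.78],[0.94,-0.96,0,0,0,0.78],[0.94,-0.96,0,0,0,0.78]]], grip=1, force=5)

```text
time: 1.1
position: [0.3974, 0.3961, 0.4044]
tool_rot: [-0.157, 0.988, -0.0, -0.0]
ft_force: [-0.3, 0.7, -0.5]
grip_width: 0.0148
```

Call:
drive_tool(plan=[[[0.94,-0.96,0,0,0,0],[0.94,-0.96,0,0,0,0],[0.94,-0.96,0,0,0,0],[0.94,-0.96,0,0,0,0],[0.94,-0.96,-0.5,0,0,0],[0.94,-0.96,-0.5,0,0,0],[0.94,-0.96,-0.5,0,0,0],[0.94,-0.96,-0.5,0,0,0]]])

```text
time: 2.1
position: [0.5854, 0.2042, 0.3539]
tool_rot: [-0.156, 0.988, 0.0, -0.0]
ft_force: [1.0, -0.8, 0.5]
grip_width: 0.0005
```

Call:
drive_tool(plan=[[[0,0,-1,0,0,0],[0,0,-1,0,0,0],[0,0,0,0,0,0],[0,0,0,0,0,0]]])

```text
time: 2.6
position: [0.5851, 0.2052, 0.3053]
tool_rot: [-0.156, 0.988, -0.0, 0.0]
ft_force: [0.4, 0.0, 0.4]
grip_width: 0.0001
```

```bash
python3 - <<'E'
from h import *
a=camera('scene');w=camera('wrist')
cv2.imwrite('pics/s1.png',np.hstack([cv2.resize(a[180:380,280:480],(400,400)),cv2.resize(w,(400,300))[:,:].copy() if 0 else cv2.copyMakeBorder(cv2.resize(w,(400,300)),0,100,0,0,0)])[:,:,::-1])
m=camera_model('scene');o=robot.get_obs();print(o['position'],(proj(m,o['position']-[0,0,.182])-[280,180])*2)
E
```

```text
[0.58525388 0.20528603 0.30598725] [178.98611669 208.03254076]
```

View pics/s1.png

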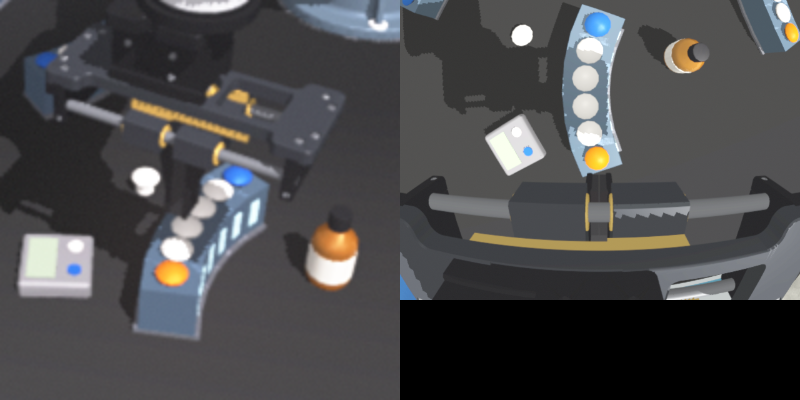

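The scene view (left half) has the orange cap at (172,272), with the dark closed fingers just above the row. The wrist view (right half) has orange at (597,158), right ahead of the fingers at (600,180), as expected. I'll descend to hover and then check the force at light contact.

Call:
drive_tool(plan=[[[0.06,-0.03,-0.8,0,0,0],[0,0,-0.8,0,0,0],[0,0,-0.4,0,0,0],[0,0,-0.14,0,0,0],[0,0,0,0,0,0],[0,0,0,0,0,0]]])

```text
time: 3.45
position: [0.5867, 0.2044, 0.252]
tool_rot: [-0.156, 0.988, -0.0, 0.001]
ft_force: [-0.3, 0.3, -0.5]
grip_width: 0.0002
```

Call:
drive_tool(plan=[[[0,0,-0.12,0,0,0],[0,0,-0.1,0,0,0],[0,0,-0.06,0,0,0],[0,0,-0.06,0,0,0],[0,0,-0.06,0,0,0],[0,0,0,0,0,0]]])

```text
time: 4.2
position: [0.5863, 0.2043, 0.2412]
tool_rot: [-0.156, 0.988, -0.0, -0.0]
ft_force: [-1.4, -0.5, 0.9]
grip_width: 0.0004
```

Call:
drive_tool(plan=[[[0,0,-0.04,0,0,0],[0,0,-0.04,0,0,0],[0,0,0,0,0,0]]])

```text
time: 4.58
position: [0.5863, 0.2043, 0.2401]
tool_rot: [-0.156, 0.988, -0.0, 0.0]
ft_force: [-1.7, -1.3, 6.3]
grip_width: 0.0006
```

Call:
drive_tool(plan=[[[0,0,-0.04,0,0,0],[0,0,0,0,0,0]]])

```text
time: 4.82
position: [0.5863, 0.2043, 0.24]
tool_rot: [-0.156, 0.988, -0.0, 0.0]
ft_force: [-3.2, -1.1, 12.0]
grip_width: 0.0002
```

The force jumped with the tip at 58 mm, so the orange stopper is home on its hard stop. Next I'll hop 10 mm up to stopper 2.

Call:
drive_tool(plan=[[[0,0,0.4,0,0,0],[-0.46,-0.31,0,0,0,0],[-0.47,-0.31,0,0,0,0],[0,0,0,0,0,0],[0,0,-0.14,0,0,0],[0,0,-0.12,0,0,0],[0,0,-0.1,0,0,0],[0,0,-0.02,0,0,0]]])

```text
time: 5.82
position: [0.5634, 0.1888, 0.24]
tool_rot: [-0.156, 0.988, -0.0, 0.0]
ft_force: [-1.7, -2.0, 12.1]
grip_width: 0.0009
```

Call:
drive_tool(plan=[[[0,0,0,0,0,0],[0,0,0,0,0,0]]])

```text
time: 6.08
position: [0.5634, 0.1888, 0.24]
tool_rot: [-0.156, 0.988, -0.0, 0.0]
ft_force: [-2.0, -1.5, 10.0]
grip_width: 0.0007
```

Stopper 2 is home, with z at 0.240 and the hard stop felt. On to stopper 3, pressing slightly more gently.

Call:
drive_tool(plan=[[[0,0,0.4,0,0,0],[-0.5,-0.24,0,0,0,0],[-0.51,-0.24,0,0,0,0],[0,0,0,0,0,0],[0,0,-0.14,0,0,0],[0,0,-0.12,0,0,0],[0,0,-0.12,0,0,0],[0,0,-0.02,0,0,0]]])

```text
time: 7.08
position: [0.5382, 0.1768, 0.2399]
tool_rot: [-0.156, 0.988, -0.0, 0.0]
ft_force: [-2.3, -2.0, 13.7]
grip_width: 0.0006
```

Call:
drive_tool(plan=[[[0,0,0,0,0,0]]])

```text
time: 7.2
position: [0.5382, 0.1768, 0.24]
tool_rot: [-0.156, 0.988, -0.0, 0.001]
ft_force: [-2.0, -1.5, 10.0]
grip_width: 0.0007
```

Call:
drive_tool(plan=[[[0,0,0.4,0,0,0],[-0.53,-0.17,0,0,0,0],[-0.54,-0.17,0,0,0,0],[0,0,0,0,0,0],[0,0,-0.14,0,0,0],[0,0,-0.12,0,0,0],[0,0,-0.12,0,0,0],[0,0,-0.02,0,0,0]]])

```text
time: 8.2
position: [0.5115, 0.1684, 0.2399]
tool_rot: [-0.156, 0.988, -0.0, 0.001]
ft_force: [-2.5, -1.2, 13.1]
grip_width: 0.0004
```

Call:
drive_tool(plan=[[[0,0,0,0,0,0]]])

```text
time: 8.32
position: [0.5114, 0.1683, 0.2399]
tool_rot: [-0.156, 0.988, -0.0, 0.001]
ft_force: [-2.1, -1.2, 11.7]
grip_width: 0.0003
```

Stoppers 3 and 4 are home. Stoppers 5 and 6 next.

Call:
drive_tool(plan=[[[0,0,0.4,0,0,0],[-0.55,-0.09,0,0,0,0],[-0.55,-0.09,0,0,0,0],[0,0,0,0,0,0],[0,0,-0.14,0,0,0],[0,0,-0.12,0,0,0],[0,0,-0.12,0,0,0],[0,0,-0.02,0,0,0]]])

```text
time: 9.32
position: [0.484, 0.1638, 0.2398]
tool_rot: [-0.156, 0.988, -0.0, 0.0]
ft_force: [-2.8, -0.5, 15.8]
grip_width: 0.0009
```

Call:
drive_tool(plan=[[[0,0,0,0,0,0]]])

```text
time: 9.45
position: [0.4839, 0.1638, 0.2399]
tool_rot: [-0.156, 0.988, -0.0, 0.001]
ft_force: [-1.5, -0.6, 12.5]
grip_width: 0.0005
```

Call:
drive_tool(plan=[[[0,0,0.4,0,0,0],[-0.56,-0.02,0,0,0,0],[-0.56,-0.02,0,0,0,0],[0,0,0,0,0,0],[0,0,-0.14,0,0,0],[0,0,-0.12,0,0,0],[0,0,-0.12,0,0,0],[0,0,-0.02,0,0,0]]])

```text
time: 10.45
position: [0.4559, 0.1628, 0.2398]
tool_rot: [-0.156, 0.988, -0.0, 0.001]
ft_force: [-2.4, -0.0, 16.3]
grip_width: 0.0004
```

Call:
drive_tool(plan=[[[0,0,0,0,0,0],[0,0,0,0,0,0]]])

```text
time: 10.7
position: [0.4559, 0.1628, 0.2399]
tool_rot: [-0.156, 0.988, -0.0, 0.001]
ft_force: [-1.4, -0.7, 12.7]
grip_width: 0.0006
```

The blue stopper is home. I'll lift straight up, then swing aside so the cameras can see the row.

Call:
drive_tool(plan=[[[0,0,0.5,0,0,0],[0,0,1,0,0,0],[0,0,1,0,0,0],[0,0,1,0,0,0],[0,0,1,0,0,0],[0,0.5,1,0,0,0],[0,1,0.5,0,0,0],[0,1,0,0,0,0]]])

```text
time: 11.7
position: [0.456, 0.2259, 0.3902]
tool_rot: [-0.155, 0.988, 0.0, 0.002]
ft_force: [0.0, 0.6, -0.6]
grip_width: 0.0003
```

Call:
drive_tool(plan=[[[0,1,0,0,0,0],[0,1,0,0,0,0],[0,1,0,0,0,0],[0,1,0,0,0,0],[0,1,0,0,0,0],[0,1,0,0,0,0],[0,1,0,0,0,0],[0,0,0,0,0,0]]])

```text
time: 12.7
position: [0.4554, 0.4015, 0.3886]
tool_rot: [-0.157, 0.988, 0.0, 0.0]
ft_force: [-0.1, -0.6, -0.7]
grip_width: 0.0003
```

```bash
python3 - <<'E'
from h import *
P=[]
ims=[]
for n,box in (('top',(205,170,305,280)),('scene',(280,240,470,360))):
    im=camera(n)[:,:,::-1].copy();cv2.imwrite(f'pics/{n}_end.png',im)
    old=cv2.imread(f'pics/{n}0.png');x0,y0,x1,y1=box
    f=2 if n=='scene' else 3
    ims.append(cv2.resize(np.hstack([old[y0:y1,x0:x1],im[y0:y1,x0:x1]]),(760,280)))
    for tag,I in(('old',old),('new',im)):
        h=cv2.cvtColor(I[y0:y1,x0:x1],cv2.COLOR_BGR2HSV)
        for nm,lo,hi in(('o',(5,150,140),(22,255,255)),('b',(100,170,120),(125,255,255)),('w',(0,0,185),(180,60,255))):
            nn,l,s,ce=cv2.connectedComponentsWithStats(cv2.inRange(h,lo,hi))
            print(n,tag,nm,[(int(s[i,4]),(ce[i]+[x0,y0]).round(1).tolist()) for i in range(1,nn) if s[i,4]>20])
cv2.imwrite('pics/end.png',np.vstack(ims))
o=robot.get_obs();print(o['time'],o['position'],o['ft_force'])
m=camera_model('scene');print('scene px for 4mm drop',proj(m,[.52,.17,.062]),proj(m,[.52,.17,.058]))
E
```

```text
top old o [(51, [241.5, 205.5]), (64, [217.4, 260.4])]
top old b [(51, [257.9, 257.1])]
top old w [(473, [281.6, 194.6]), (551, [250.4, 229.2]), (89, [291.9, 246.6])]
top new o [(47, [241.2, 205.4]), (68, [217.4, 260.4])]
top new b [(61, [257.4, 257.0])]
top new w [(474, [281.5, 194.6]), (606, [250.9, 228.0]), (89, [291.9, 246.6])]
scene old o [(240, [447.9, 301.7]), (131, [365.1, 315.7])]
scene old b [(88, [398.6, 266.7])]
scene old w [(141, [352.5, 269.7]), (624, [377.2, 289.5]), (55, [406.5, 285.8]), (47, [397.9, 292.1]), (43, [390.7, 299.9]), (818, [307.3, 310.7]), (73, [382.9, 314.0]), (237, [446.0, 315.0])]
scene new o [(238, [447.8, 301.7]), (119, [365.0, 317.2])]
scene new b [(54, [397.2, 269.3])]
scene new w [(141, [352.5, 269.7]), (642, [376.9, 291.2]), (56, [406.6, 285.8]), (48, [397.9, 292.1]), (42, [390.7, 300.0]), (815, [307.3, 310.8]), (73, [383.1, 313.6]), (237, [446.0, 315.0])]
12.8 [0.45539673 0.39997697 0.38847349] [0.48989214 0.29959829 0.16884622]
scene px for 4mm drop [377.6236663  283.73470899] [377.43712861 285.51173433]
```

View pics/end.png

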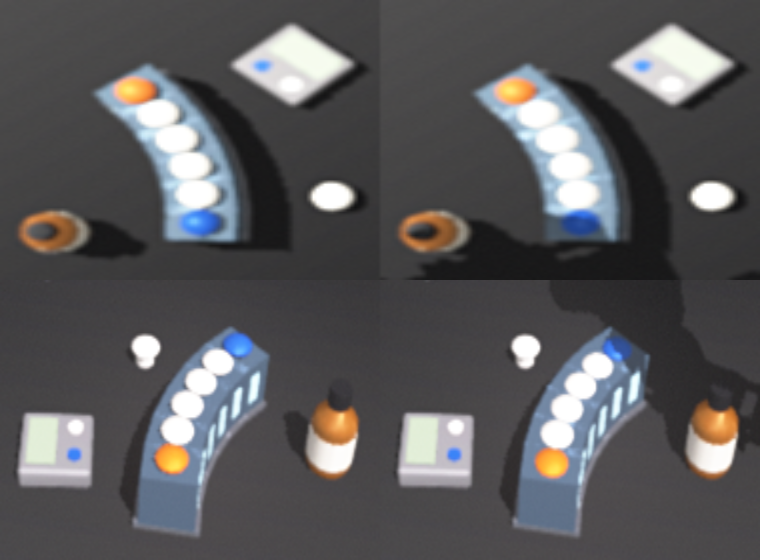

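The after picture (right half) shows all six caps lower: orange and white dropped about 1.5–1.7 px in the scene view, against 1.8 px expected for 4 mm. The block windows, bottle, timer and spare stopper have not moved beyond a few tenths of a pixel. The blue cap is in the arm's shadow. Handing in.

```bash
python3 -c "
from rig import robot
print(robot.hand_in())"
```

```text
the job is handed in; nothing more can be done
None
```

I pressed all six stoppers home in order, from orange to blue, on the block farthest from the robot's base. I used the closed fingertips and hopped about 10 mm up between stoppers. Then I lifted clear and handed in at about 12.8 s.

- **Seating:** each press stopped hard with the fingertip at 58 mm, which is the home height. The forces I read were 10–16 N.
- **Pictures:** the orange and white caps sit about 1.5–1.7 px lower in the scene view, where a 4 mm drop should give about 1.8 px. The block, bottle, spare stopper and timer show no movement beyond a few tenths of a pixel.
- **Less certain:** the blue cap was in the arm's shadow in the last picture, so its colour-mask position is unreliable. That it is home rests on the height and force reading.
- **Rougher than planned:** the presses ended somewhat firmer than the roughly 6 N I had aimed for, still far below the limits.

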